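# Close the keeper on the label dispenser and hold its tension arm wound

### The job

Get the label dispenser ready for threading: swing the yellow keeper bar shut over the label roll until it clicks home, and only then push the tension arm by its blue roller, away from you against its spring, all the way to its far stop. Finish while still holding the arm there with the gripper, so that a colleague could thread the strip; do not let go. Leave the roll on its spindle and the other things on the bench where they are.

Things in the scene. Friction and masses are not known exactly. Their poses are not given: they have to be found in the camera images.
- dispenser: Label dispenser: grey base plate 130 (x) x 240 (y) mm, top face 12 mm above the bench, screwed down. Origin under the middle of the plate, on the bench; x points away from the robot at yaw 0, y to the left, z up. The label roll and yellow keeper bar are on its left half (+y), the tension arm on its right half (-y). The highest fixed parts on it reach 66 mm above the bench.
- keeper_pivot (a point): Point on the vertical pivot axis of the yellow keeper bar (behind the roll), 84 mm above the bench, the same height as keeper_pin; axes as the dispenser's.
- keeper_pin (a point): Middle of the upper half of the black upright pin on the free end of the yellow keeper bar: pin 14 mm diameter, standing from 62 to 102 mm above the bench, this point at 84 mm, 103 mm from the pivot axis. Push or pinch the pin to swing the bar in a level arc. The bar itself is 12 mm wide and lies 54 to 62 mm above the bench, clear over the roll.
- keeper (a joint): Angle of the keeper bar, rad: 0 = shut (bar lies across the roll, pointing along the dispenser's -x, to the catch), grows as the bar opens to the dispenser's left (clockwise seen from above), at most 1.4. It starts open and stays where it is left. A spring ball detent resists from about 0.16 to 0.09 (2 to 3 N at the pin); past 0.08 it snaps in and holds the bar between 0 and 0.02.
- tension_pivot (a point): Point on the vertical pivot axis of the tension arm, 79 mm above the bench, the same height as blue_roller; axes as the dispenser's.
- blue_roller (a point): Point on the axis of the blue upright roller on the free end of the aluminium tension arm: roller 20 mm diameter, standing from 25 to 93 mm above the bench, this point at 79 mm, 95 mm from the pivot axis. The roller does not spin. The arm itself is 14 mm wide and lies 25 to 34 mm above the bench; two black rubber stop pegs beside it reach 38 mm.
- tension_arm (a joint): Angle of the tension arm, rad: 0 = slack (as it starts, roller towards the robot), 1.0 = wound to the far stop (roller away from the robot; counterclockwise seen from above; the arm lies symmetrically 0.5 rad either side of the dispenser's -y direction). A spring pulls it back to 0: about 2 N at the roller at the start, about 6 N at the stop. It springs back when let go.
- roll_centre (a point): Centre of the white label roll lying on the dispenser's spindle, axis upright: 59 mm diameter, 30 mm high, its top 46 mm above the bench. Loose, with play on the spindle.
- spindle (a point): The dispenser's spindle axis at the height of the roll's centre, 31 mm above the bench.
- tube_pack_1: Bystander: bagged white tube 53 x 253 x 45 mm lying right of the dispenser, origin under its middle.
- tube_pack_2: Bystander: bagged white tube 53 x 253 x 45 mm lying right of the dispenser, origin under its middle.
- canister_pack: Bystander: bagged canister 64 x 178 x 54 mm lying right of the dispenser, origin under its middle.
- tape_roll: Bystander: brown tape roll 87 mm diameter, 18 mm high, lying flat right of the dispenser, origin under its middle.

How it is judged (in metres and radians):
On the way, in this order (a step that is already met when the one before it is completed fails the run):
1. the keeper bar is shut in its detent, with the tension arm still slack (value of joint keeper below 0.04 rad and value of joint tension_arm below 0.3 rad), for 0.2 s.
2. the tension arm is wound to its far stop by the gripper (value of joint tension_arm above 0.93 rad and contact force between the fingers and tension_arm above 1.5 N), for 0.2 s.
At the end, for the whole second after the job is handed in: The keeper bar is within 0.04 rad of shut, the tension arm is within 0.07 rad of its far stop, at rest and held there by the gripper's fingers (over 1.5 N), and the label roll still lies on its spindle (within 12 mm). The program ends holding (all of step 2 and value of joint keeper below 0.04 rad and velocity of joint tension_arm below 0.1 rad/s and distance between roll_centre and spindle below 0.012 m); the arm keeps its last pose, push and grip.
It fails at once if another thing on the bench was pushed more than 30 mm (distance of any of tube_pack_1, tube_pack_2, canister_pack, tape_roll from where it was at the start of the episode above 0.03 m).
It fails at once if the arm was wound while the keeper bar was not shut (value of joint tension_arm above 0.6 rad and value of joint keeper above 0.08 rad).
It also fails if it takes over 43 s, if anything falls off the work surface, if the arm or the gripper's body presses on something with over 40 N, if the wrist force passes 120 N, or if a joint passes its speed limit or range.

### The arm

A 6-joint arm with a two-finger parallel gripper is mounted at the origin on a cart in front of the work surface, level with it; the furniture and walls round the work are solid. World frame = base frame: x ahead of the robot, y to its left, z up, the work surface at z = 0. Lengths are in mm, angles in rad, forces in N, time in s.
With the tool pointing down it reaches from about 350 to 875 mm from the base axis. Payload 4.2 kg.
Tool frame: the origin (TCP) lies at the very end of the fingers, on their centre line; the grasp point (between the pads) lies 19 mm behind it; z points along the fingers, y is the line along which they close (so a half turn about z gives the same grasp; the last joint's range is limited). The gripper opens to 85 mm and grips with 20 to 120 N. Pads are 22 mm wide; open, the fingers measure 114 mm over their backs; the gripper's body (76 mm by 85 mm) begins 54 mm behind the grasp point. The pads swing forward as they close: fully open they stand 13 mm farther back than shut.
Start: joints at [1.481, 0.385, 0.008, 0, -1.194, -0.259], TCP at [213.574, 587.355, 231.312] pointing down, gripper open.
Joint ranges: [-3.14, 3.14], [-1.21, 2.06], [-1.07, 1.41], [-3.16, 2.05], [-2.99, -0.16], [-3.1, 3.1]. Speed limits (rad/s): [2.79, 2.79, 3.14, 3.14, 3.14, 3.14].

### API

Orientations are given as a unit quaternion [x, y, z, w].
In Python, from bench import read_state, get_image, camera_model, job_done gives the robot as it stands.
- The arm moves only by the shell command python3 -m handwheel 'ROWS'. ROWS is JSON, a list of rows, each a list of 7 numbers: the shift along the tool's x, y, z in m, then the turn, a rotation vector about the tool's x, y, z in rad, then the gripper's target within -1 to 1 (fully open at 1, half-way at 0, shut at -1). In form: [[dx, dy, dz, wx, wy, wz, jaw], ...]. A call has 1 to 10 rows; each row is the pose to reach, as a shift and turn from the pose commanded when the call began, along the tool's axes at that moment; what a row does not reach only later rows make up. A row lasts 1/8 s, in which the tool goes at most 62.5 mm and 10.7 degrees, less where a joint would pass 70% of its speed; a pose out of reach is approached as far as the arm can. A call with a gripper value outside its range is refused whole. The fingers move at their own pace and stop on an object; the grip force is fixed at half the most. Time passes only in rows, so rows that repeat a pose let the fingers close. It gives the time, the measured TCP pose, the force, the opening and the grip force at its end, in the units of the state.
- read_state(): the state, without advancing time (a new reading comes with each control period).
- get_image(name): name is "scene" or "top" or "wrist"; returns (picture, depth): 480x640x3 uint8, blue, green, red; 480x640 float32, mm along the optical axis (not along the pixel's ray), 0 where there is no reading.
- camera_model(name): a dict with "K" (3x3 intrinsics, pixels), "dist" ([k1, k2, p1, p2, k3] as OpenCV has them; the pictures are not rectified), "rvec" (rotation vector, rad) and "tvec" (3), from world to camera coordinates, as OpenCV has them; the wrist camera has in their place "hand_eye" (4x4, takes a point from camera to tool coordinates, whose origin is the TCP and whose axes are the flange's). Camera axes: x right, y down, z forward; pixel columns grow to the right and rows downward; lengths in mm; the calibration is good to about 2 mm. A picture is of the moment at which its call begins: read the wrist's pose just before it. camera_model takes no time and is no camera call.
- job_done(): hands the job in; it is judged then, once.
The state is a dict: "clock": time; "joints": joint angles; "joint_vel": joint speeds; "joint_efforts": joint torques, N m; "position": TCP position; "ee_rot": TCP orientation; "contact_force": force on the tool from outside, world axes, zero at the start; "wrist_torque": the same for the moment, N m; "gripper_width": finger opening in mm; "grasp_force": force on a finger pad.
Only numpy, scipy, OpenCV 4.12 (cv2) and the standard library are available. Lean on these libraries where they do the work, as an engineer would, in place of code of your own. Each camera call takes 0.05 s, during which the arm holds its last target. There are 200 camera calls.

## Working session

There is one attempt and no reset: what is moved stays moved. The work goes in short steps, Python scripts to look and compute and a shell command to move; the robot and the scene stay as the last step left them, time stands still between calls to the robot, and variables do not carry over. Pictures are saved under pics/ and viewed, at most 10 in all, crops included, and the job is handed in when it is done.

```bash
mkdir -p pics
cat > h.py <<'E'
import numpy as np, cv2
from bench import *
def save(n,f):
    im,d=get_image(n); cv2.imwrite(f'pics/{f}.png',im); np.save(f'pics/{f}.npy',d); return im,d
def ray(n,uv):
    m=camera_model(n); K=np.array(m['K'],float); 
    p=cv2.undistortPoints(np.array([[uv]],float),K,np.array(m['dist'],float))[0,0]
    R=cv2.Rodrigues(np.array(m['rvec'],float))[0]; t=np.array(m['tvec'],float).ravel()
    return -R.T@t, R.T@np.array([p[0],p[1],1])
def onplane(n,uv,z):
    o,d=ray(n,uv); return o+d*(z-o[2])/d[2]
def proj(n,P):
    m=camera_model(n); return cv2.projectPoints(np.array(P,float).reshape(-1,3),np.array(m['rvec'],float),np.array(m['tvec'],float),np.array(m['K'],float),np.array(m['dist'],float))[0][:,0]
E
python3 - <<'E'
from h import *
save('top','top0');save('scene','scene0')
s=read_state();print(s)
E
```

```text
{'clock': 0.1, 'joints': array([ 1.48060939e+00,  3.85501466e-01,  6.76039460e-03, -4.14093605e-04,
       -1.19397478e+00, -2.58604115e-01]), 'joint_vel': array([-0.0008087 , -0.00201916,  0.00235195,  0.00180957,  0.00116434,
        0.00123126]), 'joint_efforts': array([-4.78229922e-04, -3.93321133e+01,  1.88928241e+01,  4.19790655e+00,
       -2.58612818e-03,  4.22195868e-06]), 'position': array([213.41092617, 586.8917494 , 230.32007447]), 'ee_rot': array([ 9.84817877e-01, -1.73587993e-01, -1.11040216e-04,  9.72548823e-04]), 'contact_force': array([-0.46036591, -0.69950748, -0.03593208]), 'wrist_torque': array([-0.04098252,  0.05069985, -0.01049368]), 'grasp_force': 0.0, 'gripper_width': 85.53340747438139}
```

View pics/top0.png

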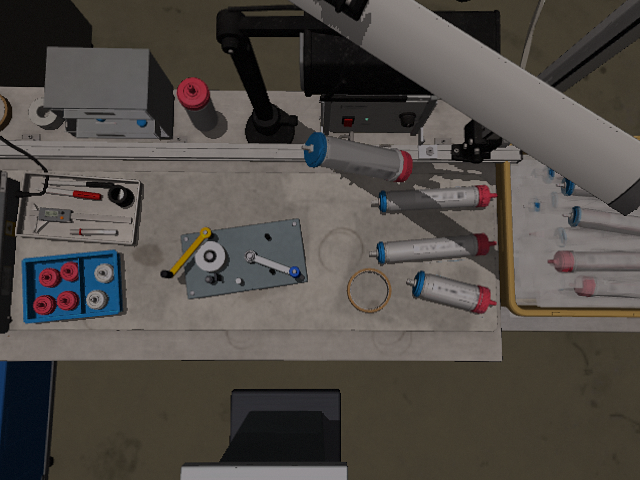

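View pics/scene0.png

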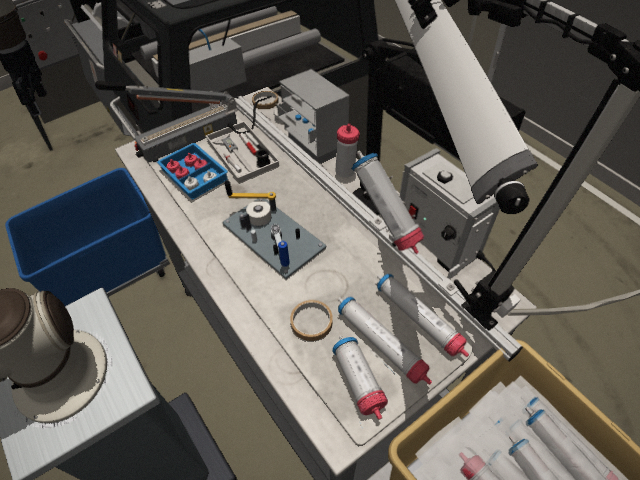

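The top view shows the dispenser with its plate corners near (181,235), (299,219), (307,281), (190,299). The keeper pivot is near (207,232), the black pin near (166,274), the blue roller near (295,271) and the tension pivot near (250,257). The scene view agrees.

Run:
```python
from h import *
im=cv2.imread('pics/top0.png');sc=cv2.imread('pics/scene0.png')
for c,z in [((181,235),12),((299,219),12),((307,281),12),((190,299),12),((207,232),62),((166,274),102),((295,271),93),((250,257),34),((370,290),18),((210,257),46)]:
    print(c,z,onplane('top',c,z).round(1))
for n,I,b in (('top',im,(160,200,330,310)),('scene',sc,(200,170,330,280))):
    h=cv2.cvtColor(I,cv2.COLOR_BGR2HSV)
    for name,lo,hi in (('yel',(18,120,90),(32,255,255)),('blue',(105,150,50),(130,255,255)),('blk',(0,0,0),(180,255,45))):
        m=np.zeros(h.shape[:2],np.uint8);x0,y0,x1,y1=b
        m[y0:y1,x0:x1]=cv2.inRange(h,lo,hi)[y0:y1,x0:x1]
        k,_,st,ce=cv2.connectedComponentsWithStats(m)
        for i in range(1,k):
            if st[i][4]>15: print(n,name,st[i],ce[i].round(1))
print(camera_model('top')['tvec'], ray('top',(320,240))[0],ray('scene',(320,240))[0])
a=cv2.resize(im[200:310,160:330],None,fx=4.5,fy=4.5,interpolation=2)
cv2.imwrite('pics/c1.png',a)
```

```text
(181, 235) 12 [593.6 173.9  12. ]
(299, 219) 12 [627.4 -61.2  12. ]
(307, 281) 12 [502.9 -78.3  12. ]
(190, 299) 12 [466.7 151.5  12. ]
(207, 232) 62 [593.3 111.9  62. ]
(166, 274) 102 [511.1 174.6 102. ]
(295, 271) 93 [518.  -57.6  93. ]
(250, 257) 34 [548.3  32.8  34. ]
(370, 290) 18 [ 485.6 -202.8   18. ]
(210, 257) 46 [546.9 108.1  46. ]
top yel [170 227  41  47 364] [190.7 249.1]
top blue [289 267  11  10  66] [294.  271.3]
top blk [207 231  11  11  64] [212.6 237.2]
top blk [265 234   7   7  34] [267.8 236.9]
top blk [208 249  21  36 193] [219.3 271.3]
top blk [204 251  12  11  58] [210.2 256.2]
top blk [184 258  11  17  69] [188.9 265.9]
top blk [269 268   7   7  32] [272.1 271. ]
top blk [161 271  13   7  75] [166.6 274. ]
top blk [294 272  11  11  55] [299.1 277.9]
top blk [240 279   4   7  19] [241.8 282.5]
scene yel [229 192  47   7 187] [253.1 194.7]
scene blue [278 241  11  25 164] [283.  253.3]
scene blk [224 181   8  15  71] [228.  187.8]
scene blk [270 199   6  12  57] [272.6 204.8]
scene blk [241 215  10  16 110] [245.8 222.4]
scene blk [296 229   4  10  36] [297.4 233.5]
scene blk [273 245   6  10  39] [275.4 249.4]
[-109.33938861  584.02814412  981.4935697 ] [ 462.94994503  -95.91480406 1045.39528464] [ 241.29733932 -596.55266471  819.04238019]
```

View pics/c1.png

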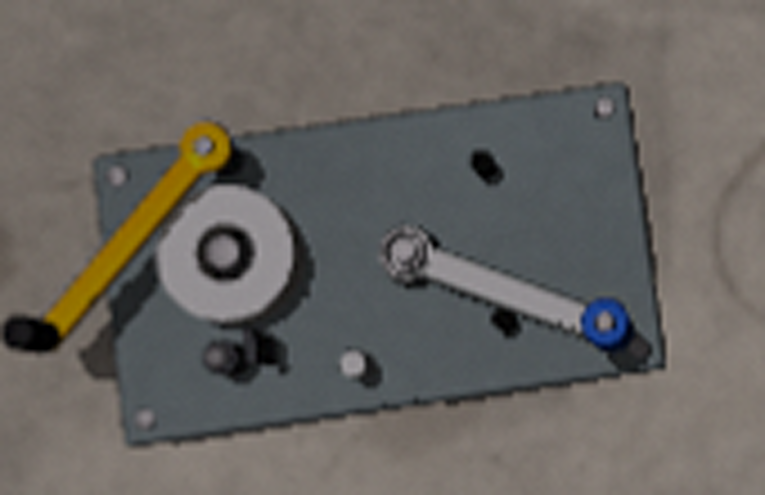

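The crop confirms these: pivot (205.1,232.4), pin (166.6,274), roller top (294.4,271.6), tension pivot (249.8,255.6). The bar is open to the left.

Run:
```python
from h import *
def tri(a,b):
    o1,d1=ray('top',a);o2,d2=ray('scene',b)
    s=np.linalg.lstsq(np.c_[d1,-d2],o2-o1,rcond=None)[0]
    p,q=o1+s[0]*d1,o2+s[1]*d2; return ((p+q)/2).round(1),np.linalg.norm(p-q).round(1)
print('pin tri',tri((166.6,274),(228,187.8)), 'pin84',onplane('top',(166.6,274),84), onplane('scene',(228,187.8),82))
print('roller top93',onplane('top',(294.4,271.6),93),'scene z59',onplane('scene',(283,253.3),59))
kp=onplane('top',(205.1,232.4),64);tp=onplane('top',(249.8,255.6),38);print('kp',kp,'tp',tp)
yaw=.15
R=np.array([[np.cos(yaw),-np.sin(yaw)],[np.sin(yaw),np.cos(yaw)]])
for c in [(181,235),(299,219),(307,281),(190,299)]: print(onplane('top',c,12).round(1),end='')
C=np.mean([onplane('top',c,12)[:2] for c in [(181,235),(299,219),(307,281),(190,299)]],0)
print('\nC',C,'local kp',R.T@(kp[:2]-C),'tp',R.T@(tp[:2]-C))
for nm,P,piv in (('pin',onplane('top',(166.6,274),84),kp),('rol',onplane('top',(294.4,271.6),93),tp)):
    v=R.T@(P-piv)[:2];print(nm,'local',v,np.hypot(*v),'keeper th',np.arctan2(v[1],-v[0]),'tens',np.arctan2(v[0],-v[1])+.5)
x=np.array([.9397,-.342]);y=np.array([-.342,-.9397])
s=np.array([213.574,587.355])
for th in (1,.8,.6,.4,.2,.1,0,-.05):
    P=kp[:2]+R@(103*np.array([-np.cos(th),np.sin(th)])); print('k',th,P.round(1),'tool',(x@(P-s)).round(1),(y@(P-s)).round(1))
for th in (0,.25,.5,.75,1,1.05):
    a=th-.5
    print('t',th,(tp[:2]+R@(95*np.array([np.sin(a),-np.cos(a)]))).round(1))
```

```text
pin tri (array([512.2, 179.4,  81.3]), np.float64(0.3)) pin84 [511.98398123 178.66189245  84.        ] [512.09432521 178.57925001  82.        ]
roller top93 [516.88537124 -56.47185015  93.        ] scene z59 [517.23348645 -55.72360861  59.        ]
kp [592.23244335 115.05981561  64.        ] tp [550.68812489  32.78492382  38.        ]
[593.6 173.9  12. ][627.4 -61.2  12. ][502.9 -78.3  12. ][466.7 151.5  12. ]
C [547.65894297  46.46357426] local kp [54.32388222 61.16499885] tp [  0.9510555  -13.97772923]
pin local [-69.84278281  74.88007439] 102.39648358372096 keeper th 0.8201905862884501 tens -1.8909869130833465
rol local [-46.76155077 -83.20309623] 95.44316556672217 keeper th -1.0587738846208694 tens -0.012022442174027148
k 1 [524.3 192.4] tool 427.0 264.8
k 0.8 [510.2 177.4] tool 419.0 283.8
k 0.6 [499.5 159.9] tool 414.9 303.9
k 0.4 [492.4 140.5] tool 414.9 324.5
k 0.2 [489.4 120.2] tool 418.9 344.7
k 0.1 [489.4 109.9] tool 422.4 354.3
k 0 [490.4  99.7] tool 426.9 363.6
k -0.05 [491.3  94.6] tool 429.5 368.1
t 0 [518.1 -56.5]
t 0.25 [541.2 -61.7]
t 0.5 [564.9 -61.1]
t 0.75 [587.7 -54.7]
t 1 [608.2 -42.8]
t 1.05 [611.9 -39.9]
```

```bash
python3 -m handwheel '[[0.42,0.282,0.06,0,0,0,-0.35],[0.42,0.282,0.06,0,0,0,-0.35],[0.42,0.282,0.06,0,0,0,-0.35],[0.42,0.282,0.06,0,0,0,-0.35],[0.42,0.282,0.06,0,0,0,-0.35],[0.42,0.282,0.06,0,0,0,-0.35],[0.42,0.282,0.06,0,0,0,-0.35],[0.42,0.282,0.06,0,0,0,-0.35],[0.42,0.282,0.06,0,0,0,-0.35],[0.42,0.282,0.06,0,0,0,-0.35]]'
```

```text
clock: 1.35
position: [511.9, 178.2, 170.8]
ee_rot: [0.985, -0.174, -0.0, 0.0]
contact_force: [0.3, 0.5, -0.2]
gripper_width: 27.7
grasp_force: 0.0
```

```bash
python3 -m handwheel '[[0,0,0.03,0,0,0,-0.35],[0,0,0.06,0,0,0,-0.35],[0,0,0.08,0,0,0,-0.35],[0,0,0.1,0,0,0,-0.35],[0,0,0.1,0,0,0,-0.35]]'
python3 - <<'E'
from h import *
im,_=save('wrist','w1'); im2,_=save('top','t1')
cv2.imwrite('pics/c2.png',np.hstack([cv2.resize(im,(400,300)),cv2.resize(im2[190:310,150:310],(400,300))]))
E
```

```text
clock: 1.98
position: [510.3, 179.7, 70.2]
ee_rot: [0.985, -0.172, -0.001, 0.001]
contact_force: [-1.0, -0.3, 0.9]
gripper_width: 27.6
grasp_force: 0.0
```

View pics/c2.png

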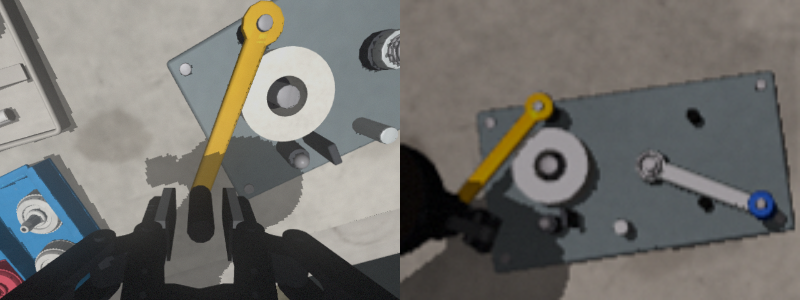

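The left half shows the pin centred between the pads at (200,215). The right half shows the gripper over the pin, with the bar not moved. Next, swing it along the arc.

```bash
python3 -m handwheel '[[-0.003,0.011,0,0,0,0,-0.35],[-0.005,0.022,0,0,0,0,-0.35],[-0.005,0.032,0,0,0,0,-0.35],[-0.005,0.0425,0,0,0,0,-0.35],[-0.003,0.053,0,0,0,0,-0.35],[-0.001,0.063,0,0,0,0,-0.35],[0.0025,0.072,0,0,0,0,-0.35],[0.005,0.077,0,0,0,0,-0.35],[0.007,0.082,0,0,0,0,-0.35],[0.007,0.082,0,0,0,0,-0.35]]'
python3 -m handwheel '[[0.001,0.003,0,0,0,0,-0.35],[0.002,0.006,0,0,0,0,-0.35],[0.003,0.008,0,0,0,0,-0.35],[0.003,0.009,0,0,0,0,-0.35],[0.003,0.009,0,0,0,0,-0.35]]'
python3 - <<'E'
from h import *
im,_=save('wrist','w2'); im2,_=save('top','t2')
cv2.imwrite('pics/c3.png',np.hstack([cv2.resize(im,(400,300)),cv2.resize(im2[190:310,150:310],(400,300))]))
E
```

```text
clock: 3.32
position: [490.3, 98.6, 71.2]
ee_rot: [0.985, -0.174, -0.0, 0.001]
contact_force: [0.6, -0.6, -0.6]
gripper_width: 27.7
grasp_force: 0.0
clock: 3.95
position: [490.8, 91.6, 71.3]
ee_rot: [0.985, -0.173, 0.001, -0.002]
contact_force: [-1.1, 7.0, -1.5]
gripper_width: 27.8
grasp_force: 3.4
```

View pics/c3.png

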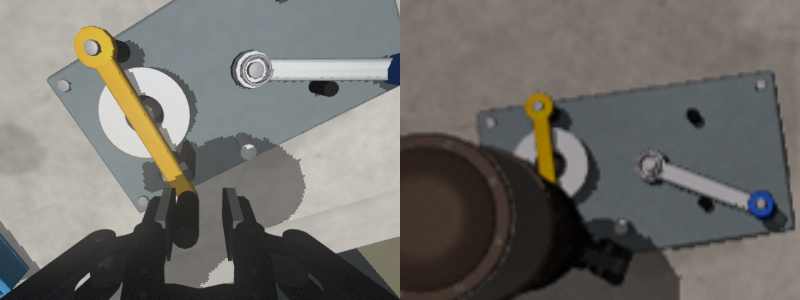

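The bar lies across the roll and is pressed by the left pad with 7 N, more than the detent needs. Press 2 mm more, then back off, lift and check the angle.

```bash
python3 -m handwheel '[[0.0005,0.002,0,0,0,0,-0.35],[0.0005,0.002,0,0,0,0,-0.35],[0.0005,0.002,0,0,0,0,-0.35]]'
python3 -m handwheel '[[-0.002,-0.009,0,0,0,0,-0.35],[-0.002,-0.009,0,0,0,0,-0.35],[-0.002,-0.009,-0.03,0,0,0,-0.35],[-0.002,-0.009,-0.06,0,0,0,-0.35],[0.08,0.06,-0.08,0,0,0.18,-0.35],[0.08,0.14,-0.08,0,0,0.36,-0.35],[0.08,0.14,-0.08,0,0,0.54,-0.35],[0.08,0.14,-0.08,0,0,0.72,-0.35],[0.08,0.14,-0.08,0,0,0.9,-0.35],[0.08,0.14,-0.08,0,0,1.0,-0.35]]'
python3 - <<'E'
from h import *
im,_=save('scene','s3'); im2,_=save('top','t3')
cv2.imwrite('pics/c4.png',np.hstack([cv2.resize(im[160:280,180:340],(400,300)),cv2.resize(im2[190:310,150:310],(400,300))]))
print(read_state()['position'],read_state()['ee_rot'])
E
```

```text
clock: 4.42
position: [490.9, 91.3, 71.3]
ee_rot: [0.985, -0.173, 0.001, -0.003]
contact_force: [-3.8, 14.2, -2.5]
gripper_width: 27.5
grasp_force: 6.3
clock: 5.68
position: [516.7, -72.2, 151.1]
ee_rot: [0.779, -0.626, -0.0, 0.001]
contact_force: [0.0, 0.3, 0.2]
gripper_width: 27.9
grasp_force: 0.0
[516.75288449 -71.88708572 151.14776687] [ 7.80845333e-01 -6.24724187e-01 -2.40098136e-04  4.45405812e-04]
```

View pics/c4.png

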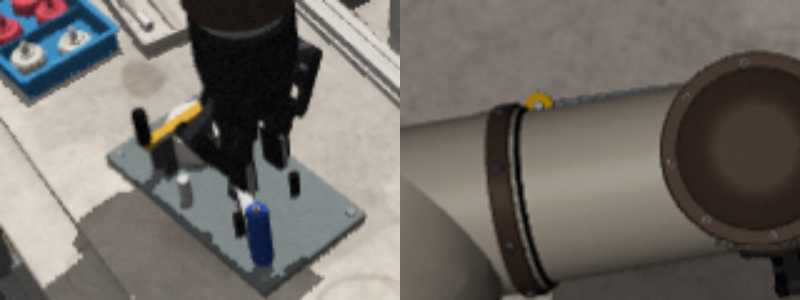

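```bash
python3 - <<'E'
from h import *
s=cv2.imread('pics/s3.png');h=cv2.cvtColor(s,cv2.COLOR_BGR2HSV)
m=cv2.inRange(h,(0,0,0),(180,255,45));m[:, :228]=0;m[:,243:]=0;m[:200]=0;m[219:]=0
k,_,st,ce=cv2.connectedComponentsWithStats(m)
for i in range(1,k):
    if st[i][4]>15: print(st[i],ce[i],onplane('scene',ce[i],82))
R=cv2.Rodrigues  # tool deltas
from scipy.spatial.transform import Rotation as Ro
q=read_state();T=Ro.from_quat(q['ee_rot']);p=np.array(q['position']);print(p)
for P in [(517.5,-56.3),(541.2,-61.7),(564.9,-61.1),(587.7,-54.7),(608.2,-42.8)]: print(P,T.inv().apply(np.array([*P,50])-p).round(1))
E
python3 -m handwheel '[[-0.015,-0.004,0,0,0,0,0],[-0.015,-0.004,0,0,0,0,0],[-0.015,-0.004,0,0,0,0,0],[-0.015,-0.004,0.03,0,0,0,0],[-0.015,-0.004,0.05,0,0,0,0],[-0.015,-0.004,0.05,0,0,0,0]]'
python3 - <<'E'
from h import *
im,_=save('wrist','w4');cv2.imwrite('pics/w4.png',cv2.resize(im,(400,300)))
E
```

```text
[233 204   7  14  68] [236.23529412 210.60294118] [490.71486142  98.62775038  82.        ]
[516.75288449 -71.88708572 151.14776687]
(517.5, -56.3) [-15.1  -4.3 101.1]
(541.2, -61.7) [ -4.6 -26.2 101.1]
(564.9, -61.1) [  0.  -49.4 101.1]
(587.7, -54.7) [ -1.2 -73.1 101.1]
(608.2, -42.8) [ -8.3 -95.7 101.1]
clock: 6.52
position: [516.8, -55.8, 100.0]
ee_rot: [0.781, -0.624, -0.001, 0.001]
contact_force: [-0.4, 1.2, -0.4]
gripper_width: 42.7
grasp_force: 0.0
```

View pics/w4.png

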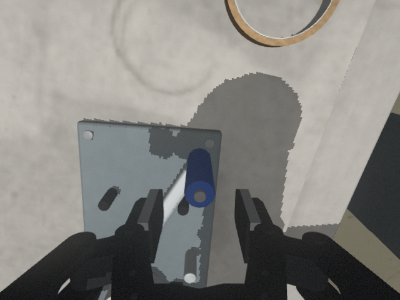

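The pin is at its shut position within 1 mm. The roller top at (200,196) is centred between the pads at (155..240), so descend.

```bash
python3 -m handwheel '[[0,0,0.02,0,0,0,0],[0,0,0.04,0,0,0,0],[0,0,0.05,0,0,0,0],[0,0,0.05,0,0,0,0]]'
python3 -m handwheel '[[0.006,-0.011,0,0,0,0,0],[0.0105,-0.022,0,0,0,0,0],[0.013,-0.033,0,0,0,0,0],[0.015,-0.045,0,0,0,0,0],[0.0155,-0.057,0,0,0,0,0],[0.014,-0.069,0,0,0,0,0],[0.0115,-0.08,0,0,0,0,0],[0.007,-0.091,0,0,0,0,0],[0.007,-0.091,0,0,0,0,0]]'
```

```text
clock: 7.08
position: [518.2, -55.6, 51.5]
ee_rot: [0.781, -0.624, 0.0, 0.0]
contact_force: [-0.9, 0.3, -0.5]
gripper_width: 42.6
grasp_force: 0.0
clock: 8.2
position: [607.3, -43.4, 50.9]
ee_rot: [0.781, -0.625, -0.001, 0.002]
contact_force: [-4.6, -5.1, 0.2]
gripper_width: 43.0
grasp_force: 2.6
```

```bash
python3 -m handwheel '[[-0.001,-0.002,0,0,0,-0.14,0],[-0.002,-0.004,0,0,0,-0.28,0],[-0.003,-0.006,0,0,0,-0.43,0],[-0.004,-0.008,0,0,0,-0.43,0],[-0.005,-0.0105,0,0,0,-0.43,0],[-0.005,-0.0105,0,0,0,-0.43,0]]'
python3 -m handwheel '[[0,-0.001,0,0,0,0,0],[0,-0.002,0,0,0,0,0],[0,-0.002,0,0,0,0,0]]'
python3 - <<'E'
from h import *
im,_=save('scene','s5');w,_=save('wrist','w5')
cv2.imwrite('pics/c5.png',np.hstack([cv2.resize(im[160:280,180:340],(400,300)),cv2.resize(w,(400,300))]))
E
```

```text
clock: 8.95
position: [615.1, -36.3, 50.5]
ee_rot: [0.896, -0.444, -0.002, 0.002]
contact_force: [-4.7, -3.6, -0.6]
gripper_width: 42.8
grasp_force: 3.0
clock: 9.32
position: [615.8, -35.9, 50.4]
ee_rot: [0.896, -0.444, -0.003, 0.002]
contact_force: [-6.4, -6.4, -0.3]
gripper_width: 42.9
grasp_force: 4.0
```

View pics/c5.png

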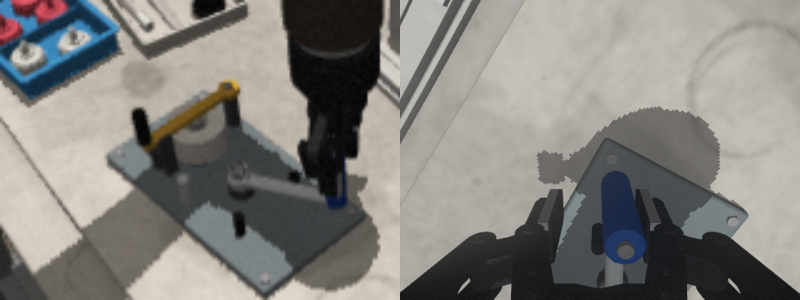

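The scene half shows the keeper shut and the arm by its far peg. The wrist half shows the roller against the right pad at (640,245). Press slightly more to confirm the stop.

```bash
python3 -m handwheel '[[0,-0.002,0,0,0,0,0],[0,-0.003,0,0,0,0,0],[0,-0.003,0,0,0,0,0],[0,-0.003,0,0,0,0,0],[0,-0.003,0,0,0,0,0],[0,-0.003,0,0,0,0,0]]'
python3 - <<'E'
from h import *
im,_=get_image('scene');h=cv2.cvtColor(im,cv2.COLOR_BGR2HSV)
m=cv2.inRange(h,(105,150,30),(130,255,255));m[:,:295]=0;m[:,335:]=0;m[:200]=0;m[260:]=0
ys,xs=np.nonzero(m);print(xs.min(),xs.max(),ys.min(),ys.max(),len(xs))
lo=ys>=ys.max()-2; print(onplane('scene',(xs[lo].mean(),ys.max()),25))
for P in [(608.2,-42.8),(604,-46)]: print(proj('scene',[[*P,25],[*P,59]]))
m=cv2.inRange(h,(0,0,0),(180,255,45));m[:, :228]=0;m[:,243:]=0;m[:200]=0;m[219:]=0
ys,xs=np.nonzero(m);print(onplane('scene',(xs.mean(),ys.mean()),82)); print(read_state()['contact_force'],read_state()['joint_vel'])
E
```

```text
clock: 10.18
position: [615.9, -35.7, 50.3]
ee_rot: [0.896, -0.444, -0.005, 0.004]
contact_force: [-9.3, -9.3, 3.3]
gripper_width: 42.4
grasp_force: 6.7
311 318 222 242 44
[605.8929131 -47.2429987  25.       ]
[[313.89374311 240.3697829 ]
 [313.43827957 230.7810559 ]]
[[313.22662406 242.0494856 ]
 [312.75221857 232.4731838 ]]
[490.57143669  98.06082256  82.        ]
[-10.07089794  -9.66255439   2.38016503] [ 0.00105518  0.00064048  0.00017033  0.00035411  0.00026748 -0.00013519]
```

A further 3 mm commanded gave only 0.2 mm of motion while the force rose to 13 N, so the arm is on its stop. The keeper is still shut.

```bash
python3 -c "
from bench import *
print(job_done())"
```

```text
the job is handed in; nothing more can be done
None
```

I swung the keeper bar shut first, then pushed the tension arm to its far stop, and handed the job in at about 10 s with the gripper still holding the arm there (about 13 N); the hand-in returned no verdict.

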